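Empty the catch tray, then hold the spring-return dial at its third click

TASK

Take the two finished watch cases out of the machine's catch tray and lower them (no dropping) into the tote, so that both lie flat, face up and side by side on its floor. Only then turn the spring-return dial on the control box clockwise by its upright peg, past the first two clicks to the third but not on to the end stop, and hold it there with the fingers against its spring: the program finishes while still holding the dial. Leave everything else on the bench where it is.

Things in the scene. Friction and masses are not known exactly. Their poses are not given: they have to be found in the camera images.
- machine: grey finishing machine (fixed) with a low aluminium catch tray. Origin: centre of the tray, at bench level. Tray 230 mm (its x) by 170 mm (its y), walls 4 mm thick and 14 mm high, floor top 4 mm above the bench. Housing on the tray's -y side: 300 mm wide, 305 mm tall with its bowl, its face 160 mm from the origin; a chute from it ends 80 mm from the origin, 40 to 85 mm up.
- tote: grey plastic tote (fixed), an open box 200 mm (its x) by 160 mm (its y) by 45 mm tall, walls and floor 4 mm. Origin: centre of its underside, at bench level; inner floor 4 mm above it.
- control: grey control box (fixed), 150 x 150 x 45 mm, origin at the centre of its underside. On top the dial: black disc 68 mm wide, radial steel arm, upright peg. Four white marks by the disc, 0.4 rad apart: where the arm points at rest, 1st, 2nd and 3rd click, in clockwise order. In the box frame (counter-clockwise from x) it points to pi + 0.6 rad at rest, pi - 0.6 at the third.
- dial_axis (a point): point on the dial's vertical axis, on the top of the disc, 57 mm above the bench (fixed).
- dial_peg (a point): point on the centre line of the dial's upright round steel peg, 15 mm below its top; it travels with the dial. Peg 16 mm in diameter, its top 105 mm above the bench, its free length 48 mm (the arm's top is 57 mm above the bench), centre line 62 mm from the dial's axis.
- dial (a joint): dial angle, rad: 0 at rest, growing clockwise seen from above; clicks at 0.4, 0.8 and 1.2, end stop at 1.5. A spring always drives it back to 0, no click holds it by itself. Push needed at the peg: 4 N at rest, rising to 9 N at the third click, with a ripple at each click: up to 4 N more about 0.3 rad before it, up to 4 N less 0.1 rad before it. Never above 16 N before the stop.
- case1: finished steel watch case, one of two alike, face up in the catch tray. Body 36 mm (its x) by 38 mm (its y) by 10 mm tall with flat sides, a 2 mm raised round bezel on top (12 mm in all), two lugs at either x end (50 mm over the lugs, lugs 7 mm tall, 24 mm between the two of a pair). About 60 g. Origin: centre of its underside; z up through the face.
- case2: finished steel watch case, one of two alike, face up in the catch tray. Body 36 mm (its x) by 38 mm (its y) by 10 mm tall with flat sides, a 2 mm raised round bezel on top (12 mm in all), two lugs at either x end (50 mm over the lugs, lugs 7 mm tall, 24 mm between the two of a pair). About 60 g. Origin: centre of its underside; z up through the face.
- holder: bystander to be left where it is: black waisted-foot movement holder, an upright cylinder 42 mm wide at the foot, 34 mm above, 44 mm tall. Origin: on its underside.
- loupe: bystander to be left where it is: black eye loupe, a short cone standing on its narrow end, 26 to 38 mm wide, 32 mm tall. Origin: on its underside.
- dust_cover: bystander to be left where it is: clear plastic dust cover, a dome 56 mm wide, 38 mm tall with its small knob. Origin: on its underside.
- jar: bystander to be left where it is: glass jar with a steel lid, 52 mm wide, 60 mm tall. Origin: on its underside.
- oil_bottle: bystander to be left where it is: small amber oil bottle, 30 mm wide, 62 mm tall. Origin: on its underside.
- dish: bystander to be left where it is: open brass dish, 68 mm wide at the rim, 24 mm tall. Origin: on its underside.
- screwdriver: bystander to be left where it is: screwdriver lying flat, 140 mm long.
Mind the look-alikes: they are no part of the job. Leave any green look-alike of the case1 alone. There is more than one size of the control; the one meant has the size given above.

How it is judged:
By the outcome, as a careful person would: the job done as asked, in the order asked, and still so for the second after the job is handed in, while the arm keeps its last pose, push and grip.
It also fails if it takes over 72 s, if anything falls off the work surface, if the arm or the gripper's body presses on something with over 40 N, if the wrist force passes 120 N, or if a joint passes its speed limit or range.

ROBOT

A 7-joint arm with a two-finger parallel gripper is mounted at the origin on the work surface. World frame = base frame: x ahead of the robot, y to its left, z up, the work surface at z = 0. Lengths are in m, angles in rad, forces in N, time in s.
With the tool pointing down it reaches from about 0.425 to 0.925 m from the base axis. Payload 6.8 kg.
Tool frame: the origin (TCP) lies at the very end of the fingers, on their centre line; the grasp point (between the pads) lies 19 mm behind it; z points along the fingers, y is the line along which they close (so a half turn about z gives the same grasp; the last joint's range is limited). The gripper opens to 85 mm and grips with 20 to 120 N. Pads are 22 mm wide; open, the fingers measure 114 mm over their backs; the gripper's body (76 mm by 85 mm) begins 54 mm behind the grasp point. The pads swing forward as they close: fully open they stand 13 mm farther back than shut.
Start: joints at [-1.251, 0.477, 0.022, 1.555, -0.011, 1.109, -0.083], TCP at [0.28, 0.614, 0.196] pointing down, gripper open.
Joint ranges: [-2.96, 2.96], [-0.34, 2.1], [-1.41, 1.46], [0.24, 2.44], [-1.37, 4.51], [0.17, 1.92], [-2.96, 2.96]. Speed limits (rad/s): [2.39, 2.39, 3.14, 3.14, 3.14, 3.14, 3.14].

INTERFACE

Orientations are given as a unit quaternion [w, x, y, z].
In Python, from station import monitor, eyes, bot gives the robot as it stands.
- The arm moves only by the shell command python3 -m creep [FORCE], which reads ROWS from standard input. ROWS is one flat JSON list of numbers that holds 1 to 20 rows one after another, with no inner brackets; each row has 5 numbers: dx, dy, dz in m, then a turn about the tool's z in rad, then the opening from 0.0 (shut) to 1.0 (fully open); each row shifts and turns the commanded pose from where the row before left it, along the tool's axes as they then stand; what a row does not reach is not made up. A row lasts 1/10 s, in which the tool goes at most 0.05 m and 0.15 rad, less where a joint would pass 70% of its speed; a pose out of reach is approached as far as the arm can. The fingers move at their own pace and stop on an object; FORCE is the grip in N (left out, the last holds). Time passes only in rows, so rows that do not move let the fingers close. It prints the time, the measured TCP pose, the force, the opening and the grip force at its end. Input that does not fit is refused with a message, and nothing moves.
- monitor.get_obs(): the state, without advancing time (a new reading comes with each control period).
- eyes.read_camera(name): name is "side" or "top" or "wrist"; returns the picture (384x512x3 uint8, blue, green, red); there is no depth.
- eyes.camera_info(name): a dict with "vertical_fov" (degrees; the focal length in pixels is half the picture's height over the tangent of half this angle, whatever the lens; pixels are square), "cx", "cy" (the principal point, pixels), "k1" (the pictures are not rectified: a ray, as slopes to the right and down, at radius r is drawn at 1 + k1 r^2 times it, then the intrinsics apply), "view" (4x4, takes a point from world to camera coordinates); the wrist camera has in their place "hand_eye" (4x4, takes a point from camera to tool coordinates, whose origin is the TCP and whose axes are the flange's). Camera axes: x right, y up, looking along -z (the intrinsics and any distortion apply to the point x, -y, -z); pixel columns grow to the right and rows downward; lengths in m; the calibration is good to about 2 mm. A picture is of the moment at which its call begins: read the wrist's pose just before it. camera_info takes no time and is no camera call.
- bot.hand_in(): hands the job in; it is judged then, once.
The state is a dict: "t": time; "q": joint angles; "joint_vel": joint speeds; "joint_torque": joint torques, N m; "eef_pos": TCP position; "tool_rot": TCP orientation; "contact_force": force on the tool from outside, world axes, zero at the start; "torque": the same for the moment, N m; "gripper_width": opening from 0.0 (shut) to 1.0 (fully open); "grasp_force": force on a finger pad.
Only numpy, scipy, OpenCV 4.12 (cv2) and the standard library are available. Lean on these libraries where they do the work, as an engineer would, in place of code of your own. Each camera call takes 0.05 s, during which the arm holds its last target. There are 200 camera calls.

## Working session

There is one attempt and no reset: what is moved stays moved. The work goes in short steps, Python scripts to look and compute and a shell command to move; the robot and the scene stay as the last step left them, time stands still between calls to the robot, and variables do not carry over. Pictures are saved under pics/ and viewed, at most 10 in all, crops included, and the job is handed in when it is done.

```bash
ls; mkdir -p pics
python3 - <<'E'
from station import monitor, eyes, bot
import cv2,numpy as np
o=monitor.get_obs();print({k:np.round(v,3).tolist() for k,v in o.items()})
for n in("side","top","wrist"):
    cv2.imwrite(f"pics/{n}0.png",eyes.read_camera(n)); c=eyes.camera_info(n); print(n,{k:np.round(v,4).tolist() for k,v in c.items() if not isinstance(v,str)})
a=cv2.imread("pics/top0.png");cv2.imwrite("pics/top0b.png",cv2.resize(a,(800,600),interpolation=cv2.INTER_CUBIC))
E
```

```text
pics
{'t': 0.0, 'q': [-1.251, 0.478, 0.022, 1.556, -0.012, 1.109, -0.083], 'joint_vel': [0.0, 0.001, 0.001, 0.002, 0.001, -0.001, 0.0], 'joint_torque': [-0.001, -59.646, 1.608, -28.12, 0.013, 0.009, 0.0], 'eef_pos': [0.28, 0.614, 0.195], 'tool_rot': [-0.0, 0.212, 0.977, -0.001], 'contact_force': [-0.468, -0.776, 0.806], 'torque': [0.046, -0.01, -0.029], 'grasp_force': 0.0, 'gripper_width': 0.997}
side {'vertical_fov': 55.3438, 'cx': 251.0402, 'cy': 194.5793, 'k1': 0.0353, 'view': [[0.985, -0.1714, 0.0208, -0.4829], [0.0846, 0.5841, 0.8073, -0.1467], [-0.1505, -0.7934, 0.5898, -1.1531], [0.0, 0.0, 0.0, 1.0]]}
top {'vertical_fov': 47.523, 'cx': 258.3454, 'cy': 189.8749, 'k1': -0.02, 'view': [[-0.0094, -0.9999, -0.0053, 0.0674], [0.9754, -0.0104, 0.2202, -0.5074], [-0.2202, -0.0031, 0.9754, -1.3687], [0.0, 0.0, 0.0, 1.0]]}
wrist {'vertical_fov': 66.5693, 'cx': 257.2185, 'cy': 195.8998, 'k1': 0.0129, 'hand_eye': [[0.0002, 0.9473, 0.3202, 0.0827], [1.0, -0.0001, -0.0004, 0.0006], [-0.0003, 0.3202, -0.9473, -0.1793], [0.0, 0.0, 0.0, 1.0]]}
```

View pics/top0b.png

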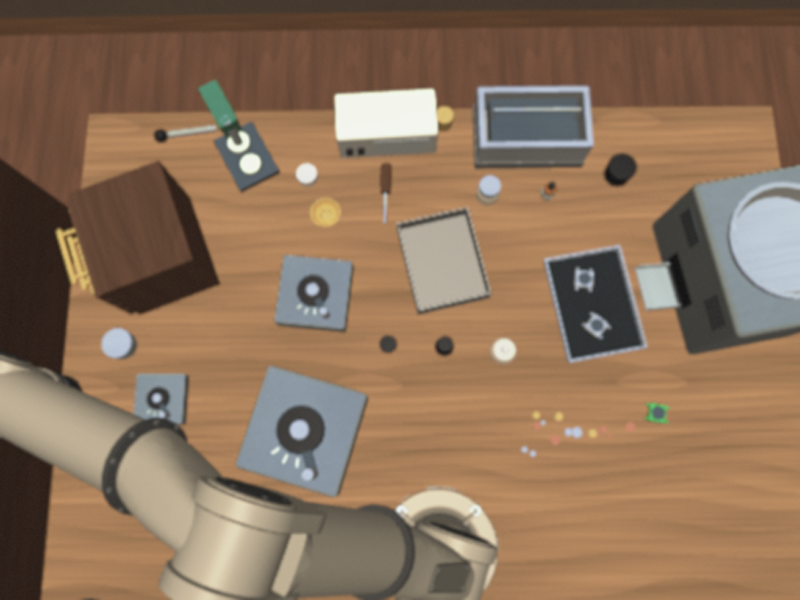

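View pics/side0.png

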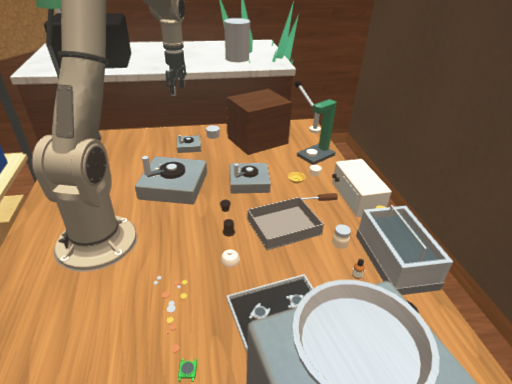

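The two pictures show the following, in 800x600 top-view pixels:
- **Catch tray:** (595,302), with the steel cases at (584,279) and (597,325). The green look-alike is at (657,412).
- **Tote candidates:** the open tray at (443,260), or the tall grey box at (533,125).
- **Control candidates:** (315,292), (303,430) and (160,398). I'll choose by measured size.

```bash
cat > h.py <<'E'
from station import monitor, eyes, bot
import cv2,numpy as np
from scipy.spatial.transform import Rotation as R
def cam(n,o=None):
    c=eyes.camera_info(n); f=192/np.tan(np.radians(c["vertical_fov"])/2)
    if n=="wrist":
        o=o or monitor.get_obs(); q=np.array(o["tool_rot"]); T=np.eye(4)
        T[:3,:3]=R.from_quat(q[[1,2,3,0]]).as_matrix(); T[:3,3]=o["eef_pos"]; C=T@np.array(c["hand_eye"])
    else: C=np.linalg.inv(np.array(c["view"]))
    return f,c["cx"],c["cy"],c["k1"],C
def ray(px,K,z):
    f,cx,cy,k,C=K; d=(np.array(px,float)-[cx,cy])/f; u=d.copy()
    for _ in range(20): u=d/(1+k*(u@u))
    v=C[:3,:3]@[u[0],-u[1],-1]; p=C[:3,3]; return p+v*(z-p[2])/v[2]
def proj(P,K):
    f,cx,cy,k,C=K; c=np.linalg.inv(C)@np.r_[P,1]; u=np.array([c[0],-c[1]])/-c[2]
    return u*(1+k*(u@u))*f+[cx,cy]
E
python3 - <<'E'
from h import *
K=cam("top"); 
S={"boxA":([(283,255),(353,262),(346,330),(276,322)],.045),"boxB":([(268,366),(367,394),(336,495),(237,466)],.045),"boxC":([(136,374),(187,374),(186,423),(134,420)],.045),
"tote?":([(398,224),(468,210),(490,295),(419,311)],.045),"tray":([(545,260),(620,246),(646,346),(571,360)],.014),"cases":([(584,279),(597,325)],.014),
"tall":([(477,88),(590,88),(592,146),(476,145)],.1)}
for k,(p,z) in S.items():
    W=np.array([ray(np.array(q)/1.5625,K,z) for q in p])[:,:2]
    print(k,W.mean(0).round(3),W.round(3).tolist(),np.linalg.norm(W-np.roll(W,-1,0),axis=1).round(3))
a=cv2.imread("pics/top0.png")
cv2.imwrite("pics/crop1.png",np.hstack([cv2.resize(a[150:240,335:425],(400,400),interpolation=3),cv2.resize(a[155:220,170:235],(400,400),interpolation=3)]))
E
```

```text
boxA [0.523 0.251] [[0.605, 0.32], [0.588, 0.17], [0.441, 0.183], [0.459, 0.33]] [0.151 0.148 0.148 0.146]
boxB [0.237 0.271] [[0.367, 0.344], [0.307, 0.139], [0.109, 0.2], [0.166, 0.4]] [0.213 0.208 0.207 0.208]
boxC [0.304 0.563] [[0.353, 0.617], [0.352, 0.511], [0.252, 0.507], [0.259, 0.614]] [0.106 0.1   0.107 0.094]
tote? [ 0.592 -0.024] [[0.672, 0.073], [0.702, -0.079], [0.512, -0.12], [0.48, 0.03]] [0.155 0.194 0.154 0.197]
tray [ 0.501 -0.35 ] [[0.596, -0.247], [0.627, -0.413], [0.405, -0.451], [0.377, -0.29]] [0.169 0.225 0.164 0.224]
cases [ 0.502 -0.339] [[0.553, -0.329], [0.451, -0.35]] [0.104 0.104]
tall [ 0.894 -0.222] [[0.963, -0.102], [0.961, -0.349], [0.824, -0.343], [0.829, -0.095]] [0.247 0.137 0.248 0.135]
```

View pics/crop1.png

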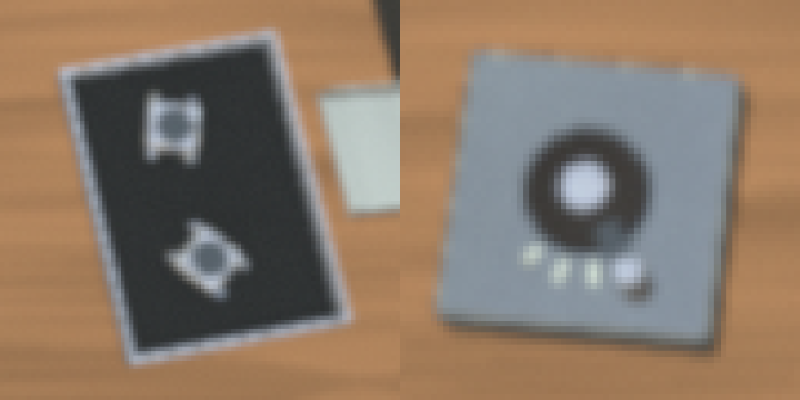

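The control is box A: it measures 150 mm, while the others are 210 and 100 mm. The tote is the open tray at (443,260), 195x155 mm, centred near (0.592,-0.024). In the crop, case 1 at (173,125) has its lugs up and down. Case 2 at (210,260) is turned about 40°. Both are steel with no green. The peg is at (628,275), at rest. I'm moving over the tray now.

```bash
echo '[-0.034,-0.031,-0.005,0,1,-0.034,-0.031,-0.005,0,1,-0.034,-0.031,-0.005,0,1,-0.034,-0.031,-0.005,0,1,-0.034,-0.031,-0.005,0,1,-0.034,-0.031,-0.005,0,1,-0.034,-0.031,-0.005,0,1,-0.034,-0.031,-0.005,0,1,-0.034,-0.031,-0.005,0,1,-0.034,-0.031,-0.005,0,1,-0.034,-0.031,-0.005,0,1,-0.034,-0.031,-0.005,0,1]' | python3 -m creep 30; echo '[-0.02,-0.043,0.003,0,1,-0.02,-0.043,0.003,0,1,-0.02,-0.043,0.003,0,1,-0.02,-0.043,0.003,0,1,-0.02,-0.043,0.003,0,1,-0.02,-0.043,0.003,0,1,-0.02,-0.043,0.003,0,1,-0.02,-0.043,0.003,0,1,-0.02,-0.043,0.003,0,1,0,0,0,0,1,0,0,0,0,1]' | python3 -m creep
python3 - <<'E'
from h import *
o=monitor.get_obs();print(o["eef_pos"],o["tool_rot"],o["q"],o["t"])
np.save("w1.npy",cam("wrist",o)[4]); im=eyes.read_camera("wrist"); cv2.imwrite("pics/w1r.png",im); cv2.imwrite("pics/w1.png",cv2.resize(im,(800,600),interpolation=2))
E
```

```text
t: 1.35
eef_pos: [0.4972, 0.1046, 0.256]
tool_rot: [-0.0, 0.212, 0.977, 0.0]
contact_force: [-0.2, 0.2, -0.1]
gripper_width: 0.999
grasp_force: 0.0
t: 2.45
eef_pos: [0.4993, -0.3216, 0.2282]
tool_rot: [-0.001, 0.214, 0.977, -0.0]
contact_force: [0.3, -0.5, -0.9]
gripper_width: 0.996
grasp_force: 0.0
[ 0.4992616  -0.32163994  0.22823197] [-6.03630001e-04  2.13761201e-01  9.76885749e-01 -1.37281469e-04] [ 0.02559186  0.34741697  0.57140437  1.7480441  -0.20654167  1.10759225
  1.80283435] 2.45
```

View pics/w1.png

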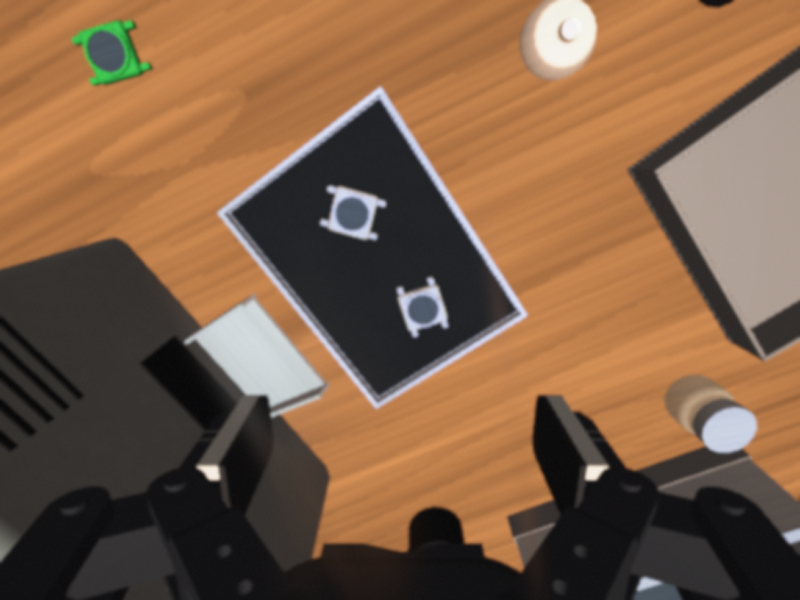

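The close view confirms two steel cases in the tray, with bezels at (352,214) and (423,310). The green one is far away at (108,50), so it isn't a candidate. Next I'll measure their poses.

```bash
cat > cases.py <<'E'
from h import *
def find(im,K,seeds,z=.009):
    out=[]
    g=cv2.cvtColor(im,6)
    for s in seeds:
        s=np.array(s)/1.5625
        m=(g>95).astype(np.uint8); m[:]=m*(np.hypot(*(np.indices(g.shape)-s[::-1].reshape(2,1,1)))<28)
        c=max(cv2.findContours(m,0,1)[0],key=cv2.contourArea)
        P=np.array([ray(p[0],K,z)[:2] for p in c]); r=cv2.minAreaRect((P*1000).astype(np.float32))
        C=np.array([ray(s,K,.016)])[0]
        out.append(r); print("rect",np.round(r[0],1),np.round(r[1],1),round(r[2],1),"bezel px ->",C.round(4))
E
python3 - <<'E'
from cases import *
im=cv2.imread("pics/w1r.png"); K=list(cam("wrist")); K[4]=np.load("w1.npy")
find(im,K,[(352,214),(423,310)])
for name,p in {"A":[(331,189),(383,205),(375,238),(325,224)],"B":[(402,291),(432,281),(445,325),(416,333)]}.items():
    W=np.array([ray(np.array(q)/1.5625,K,.010) for q in p])[:,:2]; print(name,W.mean(0).round(4),np.linalg.norm(W-np.roll(W,-1,0),axis=1).round(3),[np.degrees(np.arctan2(*(W[j]-W[i])[::-1])).round(1) for i,j in((0,1),(1,2),(3,2),(0,3))])
W=np.array([ray(np.array(q)/1.5625,K,.014)for q in[(219,213),(381,89),(526,315),(377,406)]])[:,:2];print("tray",W.mean(0),W)
E
```

```text
rect [ 451.6 -346.4] [51.6 40. ] 49.8 bezel px -> [ 0.4521 -0.3457  0.016 ]
rect [ 554.9 -326.1] [40.3 51.6] 83.3 bezel px -> [ 0.5558 -0.3259  0.016 ]
A [ 0.4533 -0.3455] [0.046 0.029 0.045 0.03 ] [np.float64(48.5), np.float64(-39.3), np.float64(49.6), np.float64(-37.5)]
B [ 0.5562 -0.3249] [0.029 0.044 0.028 0.043] [np.float64(84.5), np.float64(-7.6), np.float64(81.9), np.float64(-7.0)]
tray [ 0.50225085 -0.34501952] [[ 0.40452547 -0.44820742]
 [ 0.37553641 -0.2820826 ]
 [ 0.60017692 -0.24249097]
 [ 0.62876459 -0.40729709]]
```

```bash
echo '[-0.0264,0.0099,0.02,0,0.75,-0.0264,0.0099,0.02,0,0.75,0,0,0.036,-0.105,0.75,0,0,0.036,-0.105,0.75,0,0,0.036,-0.104,0.75,0,0,0.02,0,0.75,0,0,0,0,0.75,0,0,0,0,0.75]' | python3 -m creep 30
python3 - <<'E'
from h import *
o=monitor.get_obs();print(o["eef_pos"],o["tool_rot"],o["q"],o["t"])
K=cam("wrist",o); im=eyes.read_camera("wrist"); cv2.imwrite("pics/w2.png",im)
for z in (.016,): print(proj([.5555,-.3258,z],K))
M=R.from_quat(np.array(o["tool_rot"])[[1,2,3,0]]).as_matrix(); print(M.T@(np.array([.5555,-.3258,.005])-o["eef_pos"]),np.degrees(np.arctan2(M[1,1],M[0,1])))
E
```

```text
t: 3.3
eef_pos: [0.5572, -0.3229, 0.0614]
tool_rot: [0.0, 0.056, 0.998, 0.0]
contact_force: [-0.4, -0.2, 1.1]
gripper_width: 0.747
grasp_force: 0.0
[ 0.55719708 -0.32293376  0.06137466] [1.65768633e-04 5.60871355e-02 9.98425831e-01 2.57318317e-04] [ 0.14295159  0.60242765  0.40029118  1.76337605 -0.30280459  0.8367535
  2.14326445] 3.3
[252.55181895 201.84489855]
[ 0.00138243 -0.00306829  0.05637262] 83.56951753174604
```

View pics/w2.png

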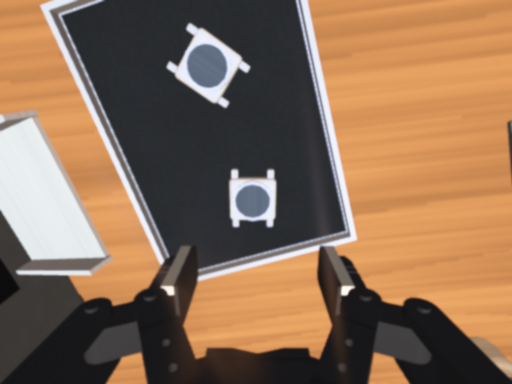

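The picture shows the case bezel at (256,200), square to the fingers, and the other case at (208,65). I'm descending and gripping.

```bash
echo '[0.002,-0.0015,0.02,0,0.75,0,0,0.02,0,0.75,0,0,0.012,0,0.75,0,0,0.004,0,0.75,0,0,0,0,0.6,0,0,0,0,0.4,0,0,0,0,0.3,0,0,0,0,0.3,0,0,0,0,0.3]' | python3 -m creep 30
python3 - <<'E'
from h import *
o=monitor.get_obs();print(o["eef_pos"],o["contact_force"])
E
```

```text
t: 4.25
eef_pos: [0.5545, -0.3256, 0.0052]
tool_rot: [0.0, 0.057, 0.998, -0.0]
contact_force: [-0.5, -0.1, -0.4]
gripper_width: 0.296
grasp_force: 0.0
[ 0.55447732 -0.32562089  0.00518346] [-0.51815496 -0.06829397 -0.43262213]
```

Run:
```python
from h import *
im=eyes.read_camera("wrist"); cv2.imwrite("pics/w3.png",im[100:])
```

```text
(no output)
```

View pics/w3.png

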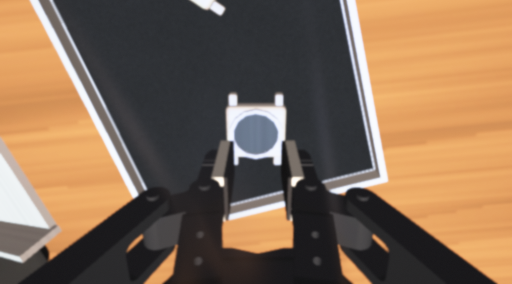

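The fingers straddle the case at roughly its width, with inner edges at columns 229 and 288. The opening scale is simply not linear, so I'll close further.

```bash
echo '[0,0,0,0,0.15,0,0,0,0,0,0,0,0,0,0,0,0,0,0,0]' | python3 -m creep 40
python3 - <<'E'
from h import *
im=eyes.read_camera("wrist"); cv2.imwrite("pics/w4.png",im[100:])
E
```

```text
t: 4.7
eef_pos: [0.5542, -0.3255, 0.0047]
tool_rot: [-0.0, 0.057, 0.998, 0.0]
contact_force: [-0.1, 0.3, -0.5]
gripper_width: -0.004
grasp_force: 0.0
```

View pics/w4.png

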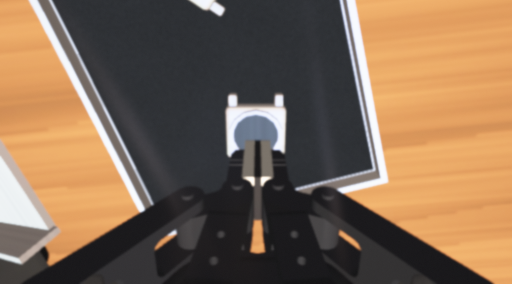

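The shut fingers end at crop (257,140), above the bezel, with no force. So the real fingertips sit about 15–20 mm behind the reported TCP. I'll open and lower in small steps, watching the force.

```bash
echo '[0,0,-0.003,0,0.7,0,0,0,0,0.7,0,0,0,0,0.7,0,0,0,0,0.7,0,0,0,0,0.7,0,0,0,0,0.7]' | python3 -m creep 40;  echo '[0,0,0.004,0,0.7,0,0,0.003,0,0.7,0,0,0.003,0,0.7,0,0,0,0,0.7]' | python3 -m creep; echo '[0,0,0.002,0,0.7,0,0,0,0,0.7]' | python3 -m creep; echo '[0,0,0.002,0,0.7,0,0,0,0,0.7]' | python3 -m creep
```

```text
t: 5.35
eef_pos: [0.5542, -0.3255, 0.0077]
tool_rot: [-0.0, 0.057, 0.998, 0.0]
contact_force: [-0.0, -0.2, -0.4]
gripper_width: 0.7
grasp_force: 0.0
t: 5.75
eef_pos: [0.5538, -0.3252, -0.0029]
tool_rot: [-0.001, 0.057, 0.998, 0.0]
contact_force: [-0.5, -0.2, -0.1]
gripper_width: 0.701
grasp_force: 0.0
t: 5.95
eef_pos: [0.5542, -0.3255, -0.0044]
tool_rot: [-0.0, 0.057, 0.998, 0.0]
contact_force: [0.4, -0.5, 0.3]
gripper_width: 0.698
grasp_force: 0.0
t: 6.15
eef_pos: [0.5541, -0.3255, -0.0064]
tool_rot: [-0.0, 0.057, 0.998, 0.0]
contact_force: [-0.6, 0.2, -0.1]
gripper_width: 0.702
grasp_force: 0.0
```

```bash
for i in 1 ; do echo '[0,0,0.002,0,0.7,0,0,0.002,0,0.7,0,0,0,0,0.7]' | python3 -m creep; done; echo '[0,0,0.002,0,0.7,0,0,0,0,0.7]' | python3 -m creep | sed -n '2p;4p';  echo '[0,0,0.002,0,0.7,0,0,0,0,0.7]' | python3 -m creep | sed -n '2p;4p'
python3 - <<'E'
from h import *
im=eyes.read_camera("wrist"); cv2.imwrite("pics/w5.png",cv2.resize(im[170:330,150:365],(800,595),interpolation=2))
E
```

```text
t: 6.45
eef_pos: [0.554, -0.3253, -0.0106]
tool_rot: [-0.0, 0.057, 0.998, 0.0]
contact_force: [0.6, -0.4, 0.6]
gripper_width: 0.701
grasp_force: 0.0
eef_pos: [0.5541, -0.3254, -0.0125]
contact_force: [-0.7, 0.1, 0.1]
eef_pos: [0.5541, -0.3254, -0.0145]
contact_force: [0.2, -0.6, -0.2]
```

View pics/w5.png

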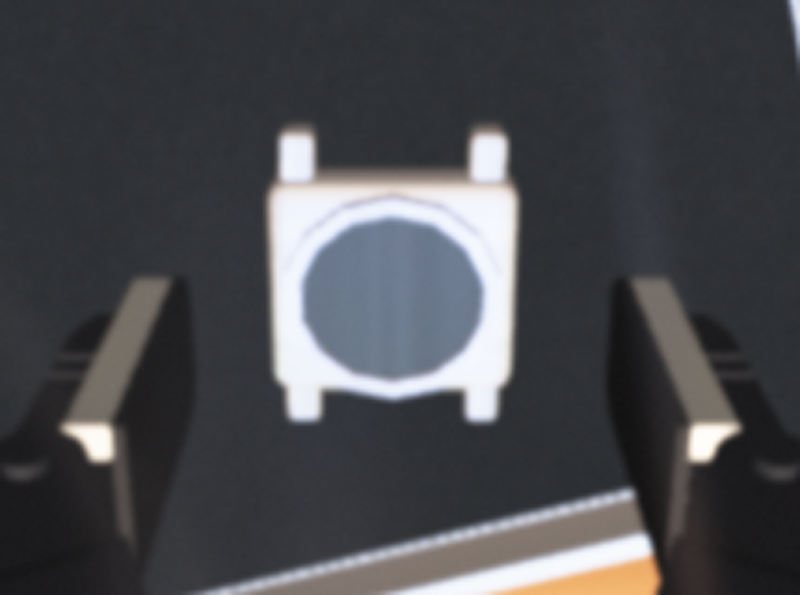

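The finger ends are still clearly above the case: the tips lie at crop row 280, and the perspective puts them about 40 mm short of the reported TCP. I'll keep lowering and watch the force.

```bash
echo '[0,0,0.003,0,0.7,0,0,0.003,0,0.7,0,0,0.002,0,0.7,0,0,0,0,0.7]' | python3 -m creep| sed -n '2p;4p'; echo '[0,0,0.002,0,0.7,0,0,0.002,0,0.7,0,0,0,0,0.7]' | python3 -m creep | sed -n '2p;4p';  echo '[0,0,0.002,0,0.7,0,0,0.001,0,0.7,0,0,0,0,0.7]' | python3 -m creep | sed -n '2p;4p';echo '[0,0,0.002,0,0.7,0,0,0,0,0.7]' | python3 -m creep | sed -n '2p;4p'
python3 - <<'E'
from h import *
im=eyes.read_camera("wrist"); cv2.imwrite("pics/w6.png",cv2.resize(im[170:330,150:365],(800,595),interpolation=2))
E
```

```text
eef_pos: [0.5539, -0.3253, -0.0227]
contact_force: [-0.5, 0.6, 0.4]
eef_pos: [0.554, -0.3254, -0.0265]
contact_force: [0.7, 0.2, -0.1]
eef_pos: [0.5541, -0.3254, -0.0294]
contact_force: [-0.4, 0.5, 0.4]
eef_pos: [0.5541, -0.3254, -0.0315]
contact_force: [-0.0, -0.0, 0.7]
```

```bash
echo '[0,0,0.002,0,0.7,0,0,0,0,0.7]' | python3 -m creep | sed -n '2p;4p';echo '[0,0,0,0,0.55,0,0,0,0,0.4,0,0,0,0,0.3,0,0,0,0,0.3,0,0,0,0,0.3]' | python3 -m creep 25
```

```text
eef_pos: [0.5541, -0.3254, -0.0335]
contact_force: [-0.2, -0.5, 0.4]
t: 8.85
eef_pos: [0.5549, -0.3261, -0.0324]
tool_rot: [0.001, 0.057, 0.998, -0.0]
contact_force: [-0.9, 0.2, 5.5]
gripper_width: 0.431
grasp_force: 28.6
```

The case is gripped, with 28 N at 0.43 opening and the tips just touching the floor at TCP z of about -0.032. I'll lift it.

```bash
echo '[0,0,-0.003,0,0.2,0,0,-0.01,0,0.2,0,0,-0.03,0,0.2,0,0,-0.03,0,0.2,0,0,-0.03,0,0.2,0,0,0,0,0.2]' | python3 -m creep 40
python3 - <<'E'
from h import *
o=monitor.get_obs()
M=R.from_quat(np.array(o["tool_rot"])[[1,2,3,0]]).as_matrix(); print(M.T@(np.array([.636,-.014,.07])-o["eef_pos"]),np.degrees(np.arctan2(M[1,1],M[0,1])))
E
```

```text
t: 9.45
eef_pos: [0.5567, -0.3273, 0.0746]
tool_rot: [0.003, 0.057, 0.998, -0.001]
contact_force: [0.7, -0.4, -0.8]
gripper_width: 0.43
grasp_force: 40.4
[-0.04299685  0.32033581  0.00413028] 83.45519289545108
```

```bash
echo '[-0.0054,0.04,0,0,0.2,-0.0054,0.04,0,0,0.2,-0.0054,0.04,0,0,0.2,-0.0054,0.04,0,0,0.2,-0.0054,0.04,0,0,0.2,-0.0054,0.04,0,0,0.2,-0.0054,0.04,0,0,0.2,-0.0054,0.04,0,0,0.2,0,0,0,-0.11,0.2,0,0,0,-0.11,0.2,0,0,0,-0.11,0.2,0,0,0,0,0.2,0,0,0,0,0.2]' | python3 -m creep
python3 - <<'E'
from h import *
o=monitor.get_obs()
M=R.from_quat(np.array(o["tool_rot"])[[1,2,3,0]]).as_matrix(); print(M.T@(np.array([.636,-.014,-.03])-o["eef_pos"]),np.degrees(np.arctan2(M[1,1],M[0,1])))
# tote floor outline from wrist camera: beige floor mask in world at z=.004
K=cam("wrist",o); im=eyes.read_camera("wrist"); cv2.imwrite("pics/w7.png",im)
pts=[proj(np.r_[np.array([.592,-.024])+np.array([[.9767,-.2147],[.2147,.9767]])@v,.004],K).round(0) for v in ([.096,.076],[.096,-.076],[-.096,-.076],[-.096,.076])]; print(pts)
Kt=cam("top"); t=cv2.imread("pics/top0.png")
for y,x in((.0,.592),): print(t[166,284],t[150,275])
E
```

```text
t: 10.75
eef_pos: [0.6331, -0.0126, 0.0695]
tool_rot: [-0.0, -0.106, 0.994, 0.0]
contact_force: [0.0, 0.5, -0.7]
gripper_width: 0.43
grasp_force: 40.4
[-0.00264926 -0.00205525  0.099451  ] 102.20619776615067
[array([335., 249.]), array([173., 250.]), array([148.,  15.]), array([357.,  14.])]
[160 175 183] [159 174 182]
```

Run:
```python
from h import *
im=cv2.imread("pics/w7.png").astype(int); m=(im.sum(2)>400)&(abs(im[...,0]-im[...,2])<45)&(im.sum(2)<620)
for r in (30,60,90,120,150): c=np.where(m[r])[0]; print(r,c.min(),c.max(),len(c),im[r,250])
for c in (200,300,330):
  r=np.where(m[:,c])[0]; print(c,r.min(),r.max(),len(r))
```

```text
30 179 358 180 [132 141 154]
60 160 356 192 [133 143 157]
90 163 353 191 [135 145 159]
120 165 350 186 [135 144 160]
150 168 347 180 [135 145 159]
200 25 243 219
300 23 237 214
330 23 206 180
```

```bash
echo '[-0.0026,0.0005,0.03,0,0.2,0,0,0.03,0,0.2,0,0,0.02,0,0.2,0,0,0.01,0,0.2,0,0,0.006,0,0.2,0,0,0.003,0,0.2,0,0,0,0,0.2]' | python3 -m creep|sed -n '2p;4p'; echo '[0,0,0.0015,0,0.2,0,0,0,0,0.2]' | python3 -m creep|sed -n '2p;4p'; echo '[0,0,0.001,0,0.2,0,0,0,0,0.2]' | python3 -m creep|sed -n '2p;4p'
```

```text
eef_pos: [0.6364, -0.0115, -0.0287]
contact_force: [0.8, -0.4, -0.2]
eef_pos: [0.6365, -0.0114, -0.0301]
contact_force: [-0.1, -0.6, -0.9]
eef_pos: [0.6361, -0.0114, -0.0315]
contact_force: [0.2, -0.3, -0.4]
```

```bash
echo '[0,0,0.001,0,0.2,0,0,0,0,0.2]' | python3 -m creep|sed -n '2p;4p'; echo '[0,0,0.001,0,0.2,0,0,0,0,0.2]' | python3 -m creep|sed -n '2p;4p'
```

```text
eef_pos: [0.6361, -0.0114, -0.0323]
contact_force: [-0.2, 0.6, 3.2]
eef_pos: [0.6362, -0.0114, -0.0324]
contact_force: [-4.4, 0.4, 11.8]
```

```bash
echo '[0,0,0,0,0.6,0,0,0,0,0.6,0,0,0,0,0.6,0,0,-0.01,0,0.6,0,0,-0.03,0,0.6,0,0,-0.04,0,0.6,0,0,-0.03,0,0.7,0,0,0,0,0.7]' | python3 -m creep
python3 - <<'E'
from h import *
o=monitor.get_obs()
M=R.from_quat(np.array(o["tool_rot"])[[1,2,3,0]]).as_matrix(); print(M.T@(np.array([.452,-.346,.07])-o["eef_pos"]),np.degrees(np.arctan2(M[1,1],M[0,1])),o["q"].round(2))
K=cam("wrist",o); im=eyes.read_camera("wrist"); cv2.imwrite("pics/w8.png",im)
g=cv2.cvtColor(im,6); p=proj([.636,-.0115,.016],K); print(p)
# remember w2-based estimate of case A
q=np.array([.1658e-3,.05609,.99843,.2573e-3]); K2=cam("wrist",{"tool_rot":q,"eef_pos":[.5572,-.3229,.0614]}); print(ray((208,65),K2,.016))
E
```

```text
t: 13.1
eef_pos: [0.6396, -0.0118, 0.0817]
tool_rot: [0.004, -0.108, 0.994, -0.0]
contact_force: [1.0, -0.2, 0.3]
gripper_width: 0.704
grasp_force: 0.0
[ 0.25483014 -0.28631561  0.00987864] 102.35767967562275 [-0.31  0.55  0.32  1.77 -0.22  0.85  1.9 ]
[257.68548879 190.96033642]
[ 0.45075548 -0.34496877  0.016     ]
```

```bash
echo '[0.0283,-0.0318,0.001,0,0.7,0.0283,-0.0318,0.001,0,0.7,0.0283,-0.0318,0.001,0,0.7,0.0283,-0.0318,0.001,0,0.7,0.0283,-0.0318,0.001,0,0.7,0.0283,-0.0318,0.001,0,0.7,0.0283,-0.0318,0.001,0,0.7,0.0283,-0.0318,0.001,0,0.7,0.0283,-0.0318,0.001,0,0.7,0,0,0,0.14,0.7,0,0,0,0.14,0.7,0,0,0,0.14,0.7,0,0,0,0.14,0.7,0,0,0,0.14,0.7,0,0,0,0.14,0.7,0,0,0,0.14,0.7,0,0,0,0.14,0.7,0,0,0,0.14,0.7,0,0,0,0.14,0.7]' | python3 -m creep | sed -n 1,3p; echo '[0,0,0,0.14,0.7,0,0,0,0.14,0.7,0,0,0,0.14,0.7,0,0,0,0.14,0.7,0,0,0,0.14,0.7,0,0,0,0.14,0.7,0,0,0,0.14,0.7,0,0,0,0.11,0.7,0,0,0,0,0.7,0,0,0,0,0.7]' | python3 -m creep
cat > go.py <<'E'
from h import *
def go(p,yaw=None):
    o=monitor.get_obs(); M=R.from_quat(np.array(o["tool_rot"])[[1,2,3,0]]).as_matrix()
    print("tool delta",(M.T@(np.array(p)-o["eef_pos"])).round(4),"ydir",np.degrees(np.arctan2(M[1,1],M[0,1])).round(1),"q",np.round(o["q"],2),"t",o["t"],"F",np.round(o["contact_force"],1)); return o
E
python3 - <<'E'
from cases import *; from go import go
o=go([.4515,-.3455,-.03]); K=cam("wrist",o); im=eyes.read_camera("wrist"); cv2.imwrite("pics/w9.png",im)
p=proj([.4515,-.3455,.016],K); print(p); find(im,K,[p*1.5625])
g=cv2.cvtColor(im,6); print((g[int(p[1])-60:int(p[1])+60,int(p[0])-60:int(p[0])+60:1]>95).sum())
E
```

```text
t: 15.05
eef_pos: [0.4478, -0.3451, 0.0665]
tool_rot: [-0.001, 0.56, 0.828, -0.0]
t: 16.05
eef_pos: [0.4481, -0.3453, 0.0667]
tool_rot: [-0.0, 0.907, 0.422, -0.001]
contact_force: [0.5, -0.3, 0.0]
gripper_width: 0.701
grasp_force: 0.0
tool delta [0.0021 0.0029 0.0967] ydir -40.1 q [-0.16  0.69  1.    1.97 -0.75  0.9   0.53] t 16.05 F [ 0.5 -0.3  0. ]
[261.07383481 199.53460411]
rect [ 449.3 -348.2] [43.7 40. ] 49.9 bezel px -> [ 0.4515 -0.3455  0.016 ]
2799
```

```bash
sed -i 's/<28/<48/' cases.py
python3 - <<'E'
from cases import *; from go import go
o=go([.4515,-.3455,-.03]); K=cam("wrist",o); im=cv2.imread("pics/w9.png"); find(im,K,[(408,312)])
E
```

```text
tool delta [0.0021 0.0027 0.0969] ydir -40.1 q [-0.16  0.69  1.    1.97 -0.75  0.9   0.53] t 16.1 F [-0.2 -0.3 -0.1]
rect [ 450.7 -346.7] [51.7 40. ] 49.9 bezel px -> [ 0.4516 -0.3457  0.016 ]
```

```bash
echo '[0.0012,0.0028,0.03,0,0.7,0,0,0.03,0,0.7,0,0,0.02,0,0.7,0,0,0.01,0,0.7,0,0,0.006,0,0.7,0,0,0,0,0.7,0,0,0,0,0.7]' | python3 -m creep | sed -n '2p;4p'; echo '[0,0,0,0,0.55,0,0,0,0,0.4,0,0,0,0,0.3,0,0,0,0,0.2,0,0,0,0,0.2]' | python3 -m creep 30
```

```text
eef_pos: [0.4519, -0.3471, -0.0279]
contact_force: [-0.4, -0.5, 0.2]
t: 17.3
eef_pos: [0.452, -0.3469, -0.0278]
tool_rot: [0.0, 0.907, 0.42, 0.001]
contact_force: [0.2, 0.9, 6.7]
gripper_width: 0.429
grasp_force: 30.0
```

```bash
echo '[0,0,-0.003,0,0.1,0,0,-0.01,0,0.1,0,0,-0.03,0,0.1,0,0,-0.03,0,0.1,0,0,-0.03,0,0.1,0,0,0,0,0.1]' | python3 -m creep 40; python3 -c 'from go import go; go([.548,-.031,.07])'
```

```text
t: 17.9
eef_pos: [0.4531, -0.3485, 0.0783]
tool_rot: [0.003, 0.907, 0.42, 0.002]
contact_force: [0.3, -0.5, -0.2]
gripper_width: 0.423
grasp_force: 40.3
tool delta [ 0.3035 -0.1331  0.0077] ydir -40.3 q [-0.17  0.68  1.01  1.96 -0.73  0.92  0.52] t 17.9 F [ 0.3 -0.5 -0.2]
```

```bash
echo '[0.038,-0.0166,0,0,0.1,0.038,-0.0166,0,0,0.1,0.038,-0.0166,0,0,0.1,0.038,-0.0166,0,0,0.1,0.038,-0.0166,0,0,0.1,0.038,-0.0166,0,0,0.1,0.038,-0.0166,0,0,0.1,0.038,-0.0166,0,0,0.1,0,0,0,0.131,0.1,0,0,0,0.131,0.1,0,0,0,0.131,0.1,0,0,0,0.131,0.1,0,0,0,0.131,0.1,0,0,0,0,0.1,0,0,0,0,0.1]' | python3 -m creep; python3 -c 'from go import go; go([.548,-.031,-.027])'
```

```text
t: 19.4
eef_pos: [0.5464, -0.0288, 0.0741]
tool_rot: [0.0, 0.994, 0.108, -0.0]
contact_force: [-0.4, 0.2, -0.8]
gripper_width: 0.425
grasp_force: 40.3
tool delta [0.0012 0.0025 0.1011] ydir -77.6 q [-0.89  0.81  1.22  2.02 -0.92  1.02 -0.55] t 19.4 F [-0.4  0.2 -0.8]
```

```bash
echo '[0.0012,0.002,0.03,0,0.1,0,0,0.03,0,0.1,0,0,0.02,0,0.1,0,0,0.012,0,0.1,0,0,0.006,0,0.1,0,0,0,0,0.1]' | python3 -m creep|sed -n '2p;4p'; echo '[0,0,0.0015,0,0.1,0,0,0,0,0.1]' | python3 -m creep|sed -n '2p;4p'; echo '[0,0,0.001,0,0.1,0,0,0,0,0.1]' | python3 -m creep|sed -n '2p;4p'
```

```text
eef_pos: [0.5483, -0.0305, -0.0238]
contact_force: [-0.1, -0.2, -0.4]
eef_pos: [0.5489, -0.0304, -0.0245]
contact_force: [0.2, -0.1, -0.6]
eef_pos: [0.5485, -0.0303, -0.0259]
contact_force: [0.3, -0.4, -0.4]
```

```bash
echo '[0,0,0.001,0,0.1,0,0,0,0,0.1]' | python3 -m creep|sed -n '2p;4p'; echo '[0,0,0.001,0,0.1,0,0,0,0,0.1]' | python3 -m creep|sed -n '2p;4p'
```

```text
eef_pos: [0.5482, -0.0304, -0.0273]
contact_force: [-0.3, 0.1, -1.3]
eef_pos: [0.5484, -0.0304, -0.0277]
contact_force: [-1.8, 1.1, 5.6]
```

```bash
echo '[0,0,0,0,0.6,0,0,0,0,0.6,0,0,0,0,0.6,0,0,-0.01,0,0.6,0,0,-0.03,0,0.6,0,0,-0.04,0,0.6,0,0,-0.04,0,0.6,-0.03,0,-0.04,0,0.6,-0.03,0,-0.04,0,0.6,-0.03,0,0,0,0.6,0,0,0,0,0.6,0,0,0,0,0.6]' | python3 -m creep
python3 - <<'E'
from cases import *; from go import go
o=go([.47,.2,.2]); K=cam("wrist",o); im=eyes.read_camera("wrist")
A=cv2.resize(im,(480,360),interpolation=3)
t=eyes.read_camera("top"); cv2.imwrite("pics/top2.png",t)
s=cv2.resize(t[150:220,165:235],(320,320),interpolation=3); u=cv2.resize(t[130:200,250:320],(320,320),interpolation=3)
out=np.zeros((600,800,3),np.uint8); out[:360,:480]=A; out[:320,480:]=s; out[320-40+0:600,480:]=u; cv2.imwrite("pics/v9.png",out); cv2.imwrite("pics/w10.png",im); np.save("w10.npy",K[4])
print(proj([.636,-.0115,.016],K),proj([.548,-.031,.016],K))
E
```

```text
t: 22.0
eef_pos: [0.4601, -0.0488, 0.1722]
tool_rot: [-0.001, 0.994, 0.106, 0.001]
contact_force: [1.2, -0.2, 0.5]
gripper_width: 0.597
grasp_force: 0.0
tool delta [ 0.0622 -0.2412 -0.027 ] ydir -77.8 q [-1.11  0.51  1.45  2.12 -0.6   1.04 -0.7 ] t 22.0 F [ 1.2 -0.2  0.5]
[258.99897886  -8.26507884] [259.27253093  90.3365742 ]
```

View pics/v9.png

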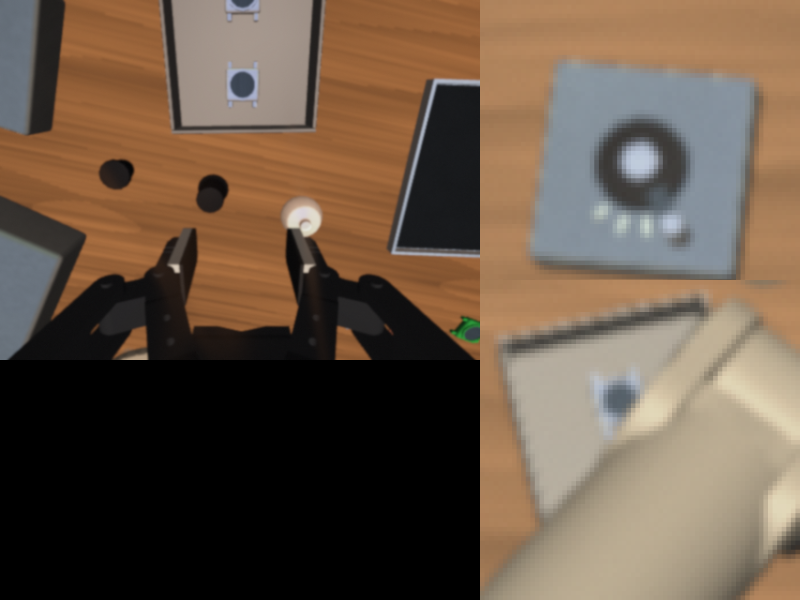

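Both cases lie flat, face up and side by side in the tote, seen at (242,83) and (242,5) in the wrist view. In the top crop the dial is at rest, with its hub at (640,160) and peg at (672,222). Next I'll work out the dial geometry from the top camera.

```bash
cat > dial.py <<'E'
from h import *
def bl(t,K,c,z,r=5,th=None):
    g=cv2.cvtColor(t,6).astype(float); c=np.array(c,float)
    for _ in range(5):
        yy,xx=np.indices(g.shape); m=np.hypot(xx-c[0],yy-c[1])<r; b=g[m].min() if th is None else th; w=np.clip(g-(b+(g[m].max()-b)*.5),0,None)*m; c=np.array([(xx*w).sum(),(yy*w).sum()])/w.sum()
    return c,ray(c,K,z)
E
python3 - <<'E'
from dial import *; from go import go
K=cam("top"); t=cv2.imread("pics/top2.png")
print(bl(t,K,(205.4-.2,185),.057)); h=bl(t,K,(205,185),.065); p=bl(t,K,(212,198.6),.105,4); print(h,p)
for hz in(.057,.065,.08): d=p[1][:2]-bl(t,K,(205,185),hz)[1][:2]; print(hz,np.linalg.norm(d),np.degrees(np.arctan2(d[1],d[0])))
go([.47,.22,.2])
E
```

```text
(array([199.4339934 , 184.74257426]), array([0.52733233, 0.25539631, 0.057     ]))
(array([199.4339934 , 184.74257426]), array([0.525415  , 0.25426009, 0.065     ])) (array([212.50511945, 197.13879408]), array([0.47529164, 0.20659151, 0.105     ]))
0.057 0.0713452263024557 -136.83785288988514
0.065 0.06917112584412466 -136.43793679384666
0.08 0.06510464178827317 -135.6161966857716
tool delta [ 0.0659 -0.2611 -0.0281] ydir -77.8 q [-1.11  0.51  1.44  2.12 -0.6   1.04 -0.7 ] t 22.1 F [-0.3  0.7  0.5]
```

```bash
python3 - <<'E'
from dial import *
K=cam("top"); t=cv2.imread("pics/top2.png")
p=bl(t,K,(207,198.6),.105,3); print(p)
for hz in(.057,.065,.08): d=p[1][:2]-bl(t,K,(200,185),hz)[1][:2]; print(hz,np.linalg.norm(d),np.degrees(np.arctan2(d[1],d[0])))
E
echo '[0.02,-0.04,-0.01,-0.1,0.6,0.02,-0.04,-0.01,-0.1,0.6,0.01,-0.04,-0.01,-0.1,0.6,0,-0.04,0,0,0.6,0,-0.04,0,0,0.6,0,0,0,0,0.6,0,0,0,0,0.6]' | python3 -m creep; python3 -c 'from go import go; go([.47,.22,.2])'
```

```text
(array([206.35714286, 198.45714286]), array([0.47126007, 0.22588241, 0.105     ]))
0.057 0.06336535481940316 -152.23971468070513
0.065 0.06113958649740767 -152.3450480928684
0.08 0.05696689040643191 -152.5647316751591
t: 22.8
eef_pos: [0.4321, 0.1497, 0.2018]
tool_rot: [0.001, 0.967, 0.255, 0.0]
contact_force: [-0.3, -1.0, 0.4]
gripper_width: 0.595
grasp_force: 0.0
tool delta [ 0.0677 -0.0425  0.0017] ydir -60.4 q [-1.62  0.36  1.44  2.1  -0.41  1.03 -1.03] t 22.8 F [-0.3 -1.   0.4]
```

```bash
echo '[0.0358,-0.0235,0.01,0,0.6,0.0357,-0.0235,0.02,0,0.6,0,0,0.03,0,0.6,0,0,0.01,0,0.6,0,0,0,0,0.6,0,0,0,0,0.6]' | python3 -m creep
python3 - <<'E'
from dial import *; from go import go
o=go([.471,.226,.035]); K=cam("wrist",o); im=eyes.read_camera("wrist"); cv2.imwrite("pics/w11.png",im)
a=cv2.resize(im,(800,600),interpolation=2); 
for P in([.471,.226,.105],[.5265,.255,.057]):
    p=proj(P,K)*1.5625; print(p); cv2.drawMarker(a,tuple(int(v) for v in p),(0,0,255),0,14)
cv2.imwrite("pics/v10.png",a)
E
```

```text
t: 23.4
eef_pos: [0.4721, 0.2226, 0.1326]
tool_rot: [0.0, 0.968, 0.252, 0.0]
contact_force: [0.8, -0.8, 1.0]
gripper_width: 0.6
grasp_force: 0.0
tool delta [ 0.0006 -0.0036  0.0976] ydir -60.8 q [-1.4   0.54  1.14  2.03 -0.61  0.96 -1.01] t 23.4 F [ 0.8 -0.8  1. ]
[395.89215613 329.94599838]
[399.63944069 189.73828729]
```

View pics/v10.png

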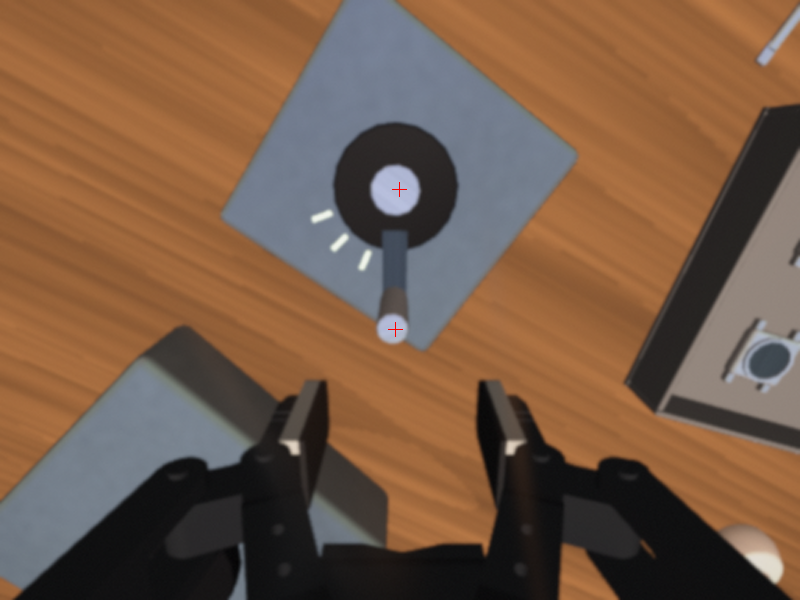

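The picture shows the peg top at (392,328) and the hub at (396,189), within 2 mm of the predictions. The arm points straight back along tool -x. I'm lowering over the peg and gripping it.

```bash
echo '[0.001,-0.0048,0.03,0,0.6,0,0,0.03,0,0.6,0,0,0.02,0,0.6,0,0,0.015,0,0.6,0,0,0.006,0,0.6,0,0,0,0,0.6]' | python3 -m creep | sed -n '2p;4p'; echo '[0,0,0,0,0.4,0,0,0,0,0.2,0,0,0,0,0.1,0,0,0,0,0,0,0,0,0,0,0,0,0,0,0]' | python3 -m creep 40
python3 - <<'E'
from dial import *; from go import go
go([.527,.2555,.03])
C=np.array(cam("wrist",{"tool_rot":np.array([0,.968,.252,0]),"eef_pos":[.4721,.2226,.1326]})[4]); K=list(cam("wrist")); K[4]=C
print(ray(np.array([392,328])/1.5625,K,.105),ray(np.array([396,185])/1.5625,K,.057))
E
```

```text
eef_pos: [0.4701, 0.2291, 0.0314]
contact_force: [-0.2, -0.8, 0.4]
t: 24.65
eef_pos: [0.4709, 0.2286, 0.0318]
tool_rot: [0.0, 0.967, 0.253, 0.001]
contact_force: [0.5, -3.0, 8.3]
gripper_width: 0.169
grasp_force: 39.1
tool delta [0.0621 0.004  0.0019] ydir -60.7 q [-1.27  0.67  0.94  2.09 -0.79  0.78 -0.89] t 24.65 F [ 0.5 -3.   8.3]
[0.47091035 0.22813371 0.105     ] [0.52762352 0.25793946 0.057     ]
```

```bash
cat > ang.py <<'E'
from h import *
o=monitor.get_obs(); M=R.from_quat(np.array(o["tool_rot"])[[1,2,3,0]]).as_matrix()
d=np.array(o["eef_pos"])[:2]-[.5276,.2579]; print("R",np.hypot(*d).round(4),"angle",(np.radians(207.7)-np.arctan2(d[1],d[0])%(2*np.pi)).round(3),"Ft",(M.T@o["contact_force"]).round(1),"w",o["gripper_width"],"g",o["grasp_force"],"q",o["q"].round(2),o["t"])
E
echo '[0.0003,-0.0062,0,0.1,0,0.0003,-0.0062,0,0.1,0,0.0003,-0.0062,0,0.1,0,0.0003,-0.0062,0,0.1,0,0.0003,-0.0062,0,0.1,0,0.0003,-0.0062,0,0.1,0,0,0,0,0,0]' | python3 -m creep; python3 ang.py
```

```text
t: 25.35
eef_pos: [0.4647, 0.2648, 0.0318]
tool_rot: [0.001, 0.999, -0.045, 0.003]
contact_force: [4.8, -5.6, 3.6]
gripper_width: 0.174
grasp_force: 40.0
R 0.0633 angle 0.592 Ft [ 5.3  5.1 -3.6] w 0.17374926585881942 g 40.033382177352905 q [-1.4   0.78  1.08  2.07 -0.93  0.88 -1.43] 25.35
```

```bash
echo '[0.0003,-0.0062,0,0.1,0,0.0003,-0.0062,0,0.1,0,0.0003,-0.0062,0,0.1,0,0.0003,-0.0062,0,0.1,0,0.0003,-0.0062,0,0.1,0,0,0,0,0,0,0,0,0,0,0]' | python3 -m creep; python3 ang.py
```

```text
t: 26.05
eef_pos: [0.4743, 0.2912, 0.0318]
tool_rot: [0.001, 0.957, -0.291, 0.003]
contact_force: [4.3, -7.6, 2.4]
gripper_width: 0.176
grasp_force: 40.1
R 0.0629 angle 1.042 Ft [ 7.8  3.9 -2.3] w 0.17616294653538564 g 40.09265899658203 q [-1.45  0.89  1.18  2.02 -1.02  0.99 -1.9 ] 26.05
```

```bash
echo '[0.0008,-0.0062,0,0.1,0,0,0,0,0,0]' | python3 -m creep >/dev/null; python3 ang.py;  echo '[0.0005,-0.0035,0,0.05,0,0,0,0,0,0,0,0,0,0,0]' | python3 -m creep; python3 ang.py
python3 - <<'E'
from dial import *
t=eyes.read_camera("top"); cv2.imwrite("pics/top3.png",t); K=cam("top"); o=monitor.get_obs()
print(proj(np.r_[o["eef_pos"][:2],.105],K))
E
```

```text
R 0.0627 angle 1.139 Ft [ 5.6  6.6 -6.7] w 0.1786754496225918 g 40.51736533641815 q [-1.46  0.91  1.19  2.01 -1.04  1.02 -2.  ] 26.25
t: 26.55
eef_pos: [0.4795, 0.2981, 0.0318]
tool_rot: [0.001, 0.932, -0.361, 0.001]
contact_force: [-0.9, -8.1, 7.4]
gripper_width: 0.174
grasp_force: 40.6
R 0.0627 angle 1.18 Ft [ 4.8  6.5 -7.4] w 0.17445698241199395 g 40.56930184364319 q [-1.46  0.92  1.2   2.   -1.04  1.03 -2.04] 26.55
[183.51502847 196.13914809]
```

```bash
echo '[0.0003,-0.0031,0,0.05,0,0,0,0,0,0,0,0,0,0,0]' | python3 -m creep >/dev/null; python3 ang.py
python3 - <<'E'
from dial import *
o=monitor.get_obs(); K=cam("wrist",o); im=eyes.read_camera("wrist"); cv2.imwrite("pics/w12.png",im)
p=proj([.5276,.2579,.06],K); c,w=bl(im,K,p,.06,30); print(p,c,w,im[int(p[1]),int(p[0])])
# disc centre: dark pixels near hub
g=cv2.cvtColor(im,6); m=((g<70)&(np.hypot(*(np.indices(g.shape)-p[::-1].reshape(2,1,1)))<75)).astype(np.uint8)
yy,xx=np.nonzero(m); print(xx.min(),xx.max(),yy.min(),yy.max(),len(xx))
# white marks angles about the axis
ax=np.array([.5276,.2579]); m=((im.min(2)>165)).astype(np.uint8); n,_,s,ce=cv2.connectedComponentsWithStats(m)
for i in range(1,n):
    W=ray(ce[i],K,.045)[:2]-ax
    if s[i,4]>8 and np.hypot(*W)<.07: print(s[i,4],ce[i].round(1),np.hypot(*W).round(4),(np.radians(207.7)-np.arctan2(W[1],W[0])%(2*np.pi)).round(3))
E
```

```text
R 0.0626 angle 1.223 Ft [ 3.6  7.8 -9. ] w 0.174592106234622 g 40.71174144744873 q [-1.46  0.93  1.21  1.99 -1.05  1.04 -2.09] 26.9
[252.21913327 136.63004121] [255.6091531  139.49251494] [0.52535548 0.25770862 0.06      ] [222 192 184]
192 320 68 196 10473
1857 [255.7 139.3] 0.0037 0.789
152 [332.  159.1] 0.0478 0.013
140 [315.3 185.9] 0.048 0.394
123 [290.7 204. ] 0.0479 0.775
```

Run:
```python
from h import *
o=monitor.get_obs(); M=R.from_quat(np.array(o["tool_rot"])[[1,2,3,0]]).as_matrix()
x=np.degrees(np.arctan2(M[1,0],M[0,0])); print("xdir",x,"tool-based dial angle",np.radians(27.7-x))
K=cam("wrist",o); im=cv2.imread("pics/w12.png"); 
hub=np.array([255.6,139.5]); h=ray(hub,K,.06)
print("hub in tool",M.T@(h-o["eef_pos"]))
# arm bar edges between disc and finger tips (rows below disc)
g=cv2.cvtColor(im,6).astype(int)
for r in (192,198,204,210,216): print(r,g[r,232:284:2].tolist())
```

```text
xdir -45.213741977878925 tool-based dial angle 1.2725848674635898
hub in tool [ 0.06117639 -0.00132001 -0.02807607]
192 [34, 34, 35, 35, 35, 36, 58, 75, 76, 78, 78, 77, 77, 79, 79, 78, 75, 74, 72, 50, 35, 34, 34, 33, 34, 41]
198 [127, 127, 127, 124, 118, 106, 90, 76, 76, 77, 78, 78, 77, 77, 77, 77, 74, 74, 78, 100, 119, 125, 130, 130, 131, 131]
204 [125, 125, 126, 126, 126, 126, 109, 77, 74, 78, 78, 77, 76, 77, 77, 76, 75, 73, 79, 114, 128, 130, 130, 130, 131, 130]
210 [125, 125, 125, 126, 126, 128, 113, 81, 75, 77, 79, 77, 76, 78, 78, 75, 74, 73, 79, 112, 127, 130, 129, 128, 128, 128]
216 [127, 126, 126, 126, 127, 127, 116, 82, 75, 76, 78, 76, 76, 78, 78, 76, 75, 73, 79, 112, 127, 127, 127, 128, 128, 128]
```

```bash
echo '[0,0,0,0,0,0,0,0,0,0,0,0,0,0,0,0,0,0,0,0,0,0,0,0,0]' | python3 -m creep; python3 ang.py; python3 -c 'from station import bot; print(bot.hand_in())'
```

```text
t: 27.45
eef_pos: [0.4813, 0.3001, 0.0318]
tool_rot: [0.001, 0.923, -0.384, 0.001]
contact_force: [-2.2, -9.0, 8.9]
gripper_width: 0.177
grasp_force: 40.7
R 0.0626 angle 1.223 Ft [ 4.8  7.9 -8.9] w 0.177192186866188 g 40.67624509334564 q [-1.46  0.93  1.21  1.99 -1.05  1.04 -2.09] 27.45
the job is handed in; nothing more can be done
None
```

Both watch cases lie flat, face up and side by side in the tote; the fingers hold the dial at about 1.22–1.25 rad (third click 1.2, end stop 1.5); the job was handed in at about 27 s, with no verdict returned.

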